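# Tidy the painting table: everything back on its own outline

### The arm

A 6-joint arm with a two-finger parallel gripper is mounted at the origin on the work surface. World frame = base frame: x ahead of the robot, y to its left, z up, the work surface at z = 0. Lengths are in m, angles in rad, forces in N, time in s.
With the tool pointing down it reaches from about 0.25 to 0.725 m from the base axis. Payload 4 kg.
Tool frame: the origin (TCP) lies on the centre line of the jaws, within the pads' length; the fingertips stand 22 mm ahead of it and the grasp point (between the pads) lies 3 mm ahead of it; z points along the fingers, y is the line along which they close (so a half turn about z gives the same grasp; the last joint's range is limited). The gripper opens to 85 mm and grips with 20 to 120 N. Pads are 22 mm wide; open, the fingers measure 114 mm over their backs; the gripper's body (76 mm by 85 mm) begins 54 mm behind the grasp point. The pads swing forward as they close: fully open they stand 13 mm farther back than shut.
Start: joints at [1.116, 0.241, 0.005, 1.335, 0, 1.571], TCP at [0.22, 0.449, 0.253] pointing down, gripper open.
Joint ranges: [-2.72, 2.72], [-1.05, 1.87], [-1.09, 1.28], [-1.99, 2.15], [-1.42, 1.44], [-3.14, 3.14]. Speed limits (rad/s): [2.79, 2.79, 3.14, 3.14, 3.14, 3.14].

### API

Orientations are given as a unit quaternion [x, y, z, w].
In Python, from workcell import bot gives the robot as it stands.
- The arm moves only by the shell command python3 -m inch 'ROWS'. ROWS is JSON, one flat list of numbers, 7 for each row, row after row: the shift along the world's x, y, z in mm, then the turn, a rotation vector about the world's x, y, z in rad, then the opening in per cent of the stroke, from 0 (shut) to 100 (fully open). A call has 1 to 8 rows; each row is the pose to reach, as a shift and turn from the pose commanded when the call began; what a row does not reach only later rows make up. A row lasts 1/12 s, in which the tool goes at most 41.7 mm and 7.16 degrees, less where a joint would pass 70% of its speed; a pose out of reach is approached as far as the arm can. A call with a gripper value outside its range is refused whole. The fingers move at their own pace and stop on an object; the grip force is fixed at half the most. Time passes only in rows, so rows that repeat a pose let the fingers close. It gives the time, the measured TCP pose, the force, the opening and the grip force at its end, in the units of the state.
- bot.get_obs(): the state, without advancing time (a new reading comes with each control period).
- bot.camera(name): name is "scene" or "top" or "wrist"; returns the picture (420x560x3 uint8, blue, green, red); there is no depth.
- bot.camera_info(name): a dict with "intrinsics" (3x3 intrinsics, pixels), "camera_from_world" (4x4, takes a point from world to camera coordinates); the wrist camera has in their place "hand_eye" (4x4, takes a point from camera to tool coordinates, whose origin is the TCP and whose axes are the flange's). Camera axes: x right, y down, z forward; pixel columns grow to the right and rows downward; lengths in m; the calibration is good to about 2 mm. A picture is of the moment at which its call begins: read the wrist's pose just before it. camera_info takes no time and is no camera call.
- bot.job_done(): hands the job in; it is judged then, once.
Trained networks look in the newest picture that a camera, given by its name, has taken for a name from the list of things; names that differ only in an ending like _2 or _b are one class to them, and where a whole thing is asked for, a point or a joint stands for the part that bears it (a point fixed in the world has none). Each returns a list of dicts, best first, with "confidence" (0 to 1); they miss things now and then, are a little off and sometimes report something else, mostly with a low value. They report only what shows in the picture. A call takes as long as a camera call. They do not tell look-alikes from the thing itself.
- bot.silhouettes(camera, target): "mask" (420x560 bool, what is visible of it) and "uv" ([column, row] in pixels, amid what is visible of it).
- bot.spot_point(camera, target): "uv" ([column, row] in pixels: a listed point, or the origin of a listed thing).
The state is a dict: "clock": time; "joint_pos": joint angles; "joint_vel": joint speeds; "tau": joint torques, N m; "eef_pos": TCP position; "tool_rot": TCP orientation; "ft_force": force on the tool from outside, world axes, zero at the start; "ft_torque": the same for the moment, N m; "grip_width": finger opening in m; "grasp_force": force on a finger pad.
Only numpy, scipy, OpenCV 4.12 (cv2) and the standard library are available. Lean on these libraries where they do the work, as an engineer would, in place of code of your own. Each camera call takes 0.05 s, during which the arm holds its last target. There are 200 camera calls.

### The job

Tidy the painting table: put the stapler, the tape dispenser, the paint tin and the small paint jar back on their home boards, each standing upright and centred on the dark silhouette that matches it, the stapler and the dispenser lined up with theirs (either way round will do). Set them down rather than drop them, and leave the water glass where it stands.

Things in the scene. Friction and masses are not known exactly. Their poses are not given: they have to be found in the camera images.
- stapler: Black desk stapler standing on its base, 120 mm long (its x, nose towards -x), 36 mm wide (its y) at the base and 51 mm high. Base plate 8 mm thick; the upper arm is 30 mm wide with flat upright sides from about 30 to 43 mm above the underside at mid-length. Origin: middle of the underside; grip it there across y, fingers either side of the arm. About 0.18 kg. Footprint 120 x 36 mm.
- dispenser: Grey desk tape dispenser, 110 mm long (its x, cutter nose towards -x), 54 mm wide (its y), 62 mm high at the top of the pale tape roll. Its two flat side cheeks, 54 mm over the outside, run from x = -22 to +46 mm and up to 48 mm above the underside. Origin: middle of the underside; grip across y over the cheeks, 5 to 15 mm to the +x side of the origin. About 0.4 kg. Footprint 110 x 54 mm.
- tin: Closed metal paint tin with white wrap and dried dark runs, a plain upright cylinder 64 mm in diameter and 72 mm high. Origin: centre of the underside. About 0.32 kg.
- jar: Small white paint jar with black screw cap, an upright cylinder 41 mm in diameter and 60 mm high. Origin: centre of the underside. About 0.1 kg.
- home_stapler: White home board fixed to the table, 150 (its x) by 100 (its y) by 6 mm thick; the four boards differ only in the dark silhouette painted in the middle, here a long narrow rounded rectangle 128 (along x) by 44 mm (along y): the stapler's place, the stapler's length along the board's x. Origin: middle of the underside, under the silhouette's centre; top face 6 mm higher.
- home_dispenser: White home board fixed to the table, 150 (its x) by 100 (its y) by 6 mm thick; the four boards differ only in the dark silhouette painted in the middle, here a broad rounded rectangle 118 (along x) by 62 mm (along y): the tape dispenser's place, its length along the board's x. Origin: middle of the underside, under the silhouette's centre; top face 6 mm higher.
- home_tin: White home board fixed to the table, 150 (its x) by 100 (its y) by 6 mm thick; the four boards differ only in the dark silhouette painted in the middle, here the larger round spot, 72 mm in diameter: the paint tin's place. Origin: middle of the underside, under the silhouette's centre; top face 6 mm higher.
- home_jar: White home board fixed to the table, 150 (its x) by 100 (its y) by 6 mm thick; the four boards differ only in the dark silhouette painted in the middle, here the smaller round spot, 48 mm in diameter: the small jar's place. Origin: middle of the underside, under the silhouette's centre; top face 6 mm higher.
- glass: Empty water glass, 68 mm in diameter and 80 mm high, standing in the row of things nearest the robot. Origin: centre of the underside. Not to be disturbed.
Not all that is in view belongs to the job. Leave any purple or turquoise look-alike of the stapler alone.

How it is judged:
At the end, for the whole second after the job is handed in: Stapler, tape dispenser, tin and jar each rest on their own home board, underside on the board's face (within 3 mm), centre within 12 mm of the silhouette's centre, upright within 0.1 rad, at rest; stapler and dispenser along the board's x within 0.22 rad, either way round (horizontal distance between stapler and home_stapler below 0.012 m and z of stapler in the frame of home_stapler between 0.003 and 0.009 m and angle between each of stapler, dispenser, tin, jar's own z axis and vertical below 0.1 rad and linear speed of each of stapler, dispenser, tin, jar below 0.02 m/s and angle between the x axis of stapler and the x axis of home_stapler, either way round below 0.22 rad and horizontal distance between dispenser and home_dispenser below 0.012 m and z of dispenser in the frame of home_dispenser between 0.003 and 0.009 m and angle between the x axis of dispenser and the x axis of home_dispenser, either way round below 0.22 rad and horizontal distance between tin and home_tin below 0.012 m and z of tin in the frame of home_tin between 0.003 and 0.009 m and horizontal distance between jar and home_jar below 0.012 m and z of jar in the frame of home_jar between 0.003 and 0.009 m); the robot touches nothing.
It fails at once if the water glass is shifted by more than 25 mm or tipped (distance of glass from where it was at the start of the episode above 0.025 m or angle between glass's own z axis and vertical above 0.4 rad).
It fails at once if a thing is let fall freely onto its board from more than about 2 cm (faster than 0.6 m/s while not held) ((horizontal distance between stapler and home_stapler below 0.07 m and linear speed of stapler above 0.6 m/s and contact force between stapler and the fingers below 0.1 N) or (horizontal distance between dispenser and home_dispenser below 0.07 m and linear speed of dispenser above 0.6 m/s and contact force between dispenser and the fingers below 0.1 N) or (horizontal distance between tin and home_tin below 0.07 m and linear speed of tin above 0.6 m/s and contact force between tin and the fingers below 0.1 N) or (horizontal distance between jar and home_jar below 0.07 m and linear speed of jar above 0.6 m/s and contact force between jar and the fingers below 0.1 N)).
It also fails if it takes over 102 s, if anything falls off the work surface, if the arm or the gripper's body presses on something with over 40 N, if the wrist force passes 120 N, or if a joint passes its speed limit or range.

## Working session

There is one attempt and no reset: what is moved stays moved. The work goes in short steps, Python scripts to look and compute and a shell command to move; the robot and the scene stay as the last step left them, time stands still between calls to the robot, and variables do not carry over. Pictures are saved under pics/ and viewed, at most 14 in all, crops included, and the job is handed in when it is done.

```bash
mkdir -p pics; ls
python3 - <<'E'
from workcell import bot
import cv2,numpy as np
np.set_printoptions(precision=4,suppress=True)
o=bot.get_obs();print({k:np.round(v,3) for k,v in o.items()})
for n in["top","scene"]:
    im=bot.camera(n);cv2.imwrite(f"pics/{n}0.png",im)
    ci=bot.camera_info(n);print(n,np.array(ci["intrinsics"]),np.array(ci["camera_from_world"]))
print(bot.camera_info("wrist"))
for n in["top","scene"]:
  for t in["stapler","dispenser","tin","jar","home_stapler","home_dispenser","home_tin","home_jar","glass"]:
    print(n,t,[(np.round(d["uv"]).tolist(),round(d["confidence"],2)) for d in bot.spot_point(n,t)][:6])
E
```

```text
pics
{'clock': np.float64(0.0), 'joint_pos': array([ 1.116,  0.241,  0.004,  1.335, -0.   ,  1.571]), 'joint_vel': array([ 0.001, -0.001, -0.001,  0.001,  0.002, -0.   ]), 'tau': array([ -0.001, -37.232,  25.241,   0.017,  -0.   ,   0.   ]), 'eef_pos': array([0.219, 0.449, 0.252]), 'tool_rot': array([ 0.225,  0.974, -0.001, -0.   ]), 'ft_force': array([-0.632,  0.85 ,  0.167]), 'ft_torque': array([-0.002,  0.017, -0.079]), 'grasp_force': np.float64(0.0), 'grip_width': np.float64(0.086)}
top [[439.6093   0.     280.4106]
 [  0.     439.6093 212.0161]
 [  0.       0.       1.    ]] [[ 0.0072 -0.9998 -0.0201  0.0121]
 [-0.9821 -0.0033 -0.1886  0.4413]
 [ 0.1885  0.0211 -0.9819  0.8831]
 [ 0.      0.      0.      1.    ]]
scene [[395.4983   0.     279.775 ]
 [  0.     395.4983 209.9661]
 [  0.       0.       1.    ]] [[ 0.4802  0.8771 -0.0113 -0.2266]
 [ 0.586  -0.3304 -0.7399 -0.2203]
 [-0.6527  0.3487 -0.6726  1.1259]
 [ 0.      0.      0.      1.    ]]
{'intrinsics': array([[301.5607,   0.    , 276.1854],
       [  0.    , 301.5607, 209.8689],
       [  0.    ,   0.    ,   1.    ]]), 
[... 381 characters left out ...]
r [([359.0, 208.0], 0.95)]
top home_stapler [([155.0, 145.0], 0.63)]
top home_dispenser [([248.0, 122.0], 0.71)]
top home_tin [([420.0, 145.0], 0.97)]
top home_jar [([330.0, 120.0], 0.86)]
top glass [([147.0, 242.0], 0.92)]
scene stapler [([304.0, 180.0], 0.88), ([221.0, 210.0], 0.82), ([112.0, 205.0], 0.79), ([291.0, 240.0], 0.72)]
scene dispenser [([122.0, 262.0], 0.77)]
scene tin [([346.0, 209.0], 0.88), ([123.0, 263.0], 0.41)]
scene jar [([206.0, 264.0], 0.96)]
scene home_stapler [([435.0, 223.0], 0.73), ([345.0, 211.0], 0.16)]
scene home_dispenser [([374.0, 282.0], 0.86)]
scene home_tin [([158.0, 348.0], 0.92)]
scene home_jar [([286.0, 335.0], 0.59)]
scene glass [([371.0, 175.0], 0.63)]
```

View pics/top0.png

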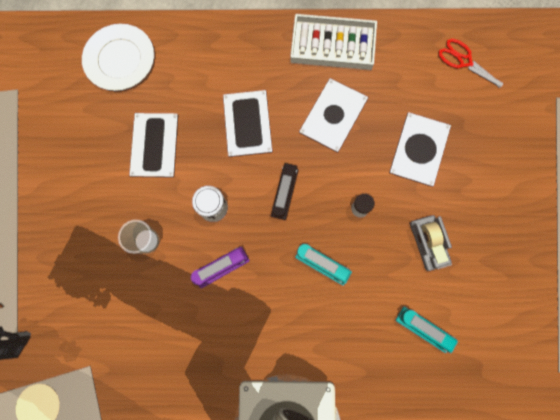

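View pics/scene0.png

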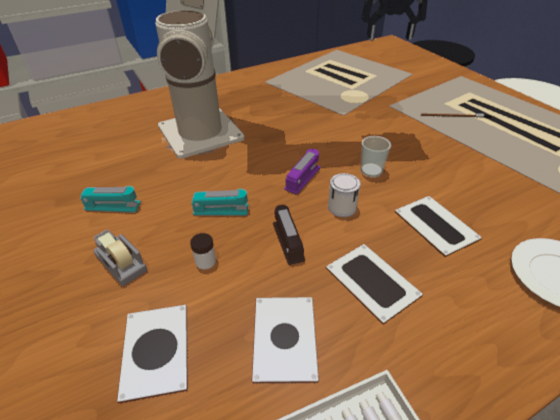

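Candidates for the stapler in the top view are black (285,192), purple (220,267), turquoise (323,264) and turquoise (427,330). The black one fits the description, and the coloured ones are look-alikes. Next I'll measure everything and confirm it in a crop.

```bash
cat > h.py <<'E'
from workcell import bot
import cv2,numpy as np
from scipy.optimize import minimize
np.set_printoptions(precision=4,suppress=True)
def cam(n):
    c=bot.camera_info(n);K=np.array(c["intrinsics"])
    if n=="wrist":
        from scipy.spatial.transform import Rotation as R
        o=bot.get_obs();T=np.eye(4);T[:3,:3]=R.from_quat(o["tool_rot"]).as_matrix();T[:3,3]=o["eef_pos"]
        return K,np.linalg.inv(T@np.array(c["hand_eye"]))
    return K,np.array(c["camera_from_world"])
def proj(C,P):
    K,M=C;q=(np.c_[P,np.ones(len(P))]@M.T)[:,:3]@K.T;return q[:,:2]/q[:,2:]
def back(C,uv,z):
    K,M=C;uv=np.atleast_2d(uv).astype(float);R,t=M[:3,:3],M[:3,3];c=-R.T@t
    d=np.c_[uv,np.ones(len(uv))]@np.linalg.inv(K).T@R;return (c+d*((z-c[2])/d[:,2])[:,None])[:,:2]
a=np.linspace(0,2*np.pi,40,endpoint=False)
def cyl(r,h): return [np.array([[r*np.cos(t),r*np.sin(t),z] for z in(0,h) for t in a])]
def box(x0,x1,y,z0,z1): return np.array([[x,s*y,z] for x in(x0,x1) for s in(-1,1) for z in(z0,z1)])
def roll(x,z,r,w): return np.array([[x+r*np.cos(t),s*w,z+r*np.sin(t)] for s in(-1,1) for t in a])
MODEL={"tin":cyl(.032,.072),"jar":cyl(.0205,.06),"glass":cyl(.034,.08),
 "stapler":[box(-.06,.06,.018,0,.008),box(-.055,.055,.015,.03,.043),box(-.0,.055,.013,.03,.05)],
 "dispenser":[box(-.055,.055,.027,0,.012),box(-.022,.046,.027,0,.048),roll(.012,.034,.028,.012)]}
def iou(m,C,mod,p):
    f=4;im=np.zeros(m.shape,np.uint8);c,s=np.cos(p[2]),np.sin(p[2])
    for P in mod:
        Q=P@np.array([[c,s,0],[-s,c,0],[0,0,1]])+[p[0],p[1],0]
        cv2.fillConvexPoly(im,cv2.convexHull((proj(C,Q)*16).astype(np.float32)).astype(np.int32),1,cv2.LINE_8,4)
    im=im>0
    return (im&m).sum()/max(1,(im|m).sum())
def fit(masks,mod,p0,rot):
    f=lambda p:-np.mean([iou(m,C,mod,[p[0],p[1],p[2] if rot else 0]) for m,C in masks])
    best=min((minimize(f,[p0[0],p0[1],t],method="Nelder-Mead",options=dict(initial_simplex=[[p0[0],p0[1],t],[p0[0]+.015,p0[1],t],[p0[0],p0[1]+.015,t],[p0[0],p0[1],t+.3]],xatol=1e-4,fatol=1e-4)) for t in(np.arange(-3,3.1,.5) if rot else[0])),key=lambda r:r.fun)
    return best.x,-best.fun
def rect(im,C,uv,z,r=45):
    """dark spot near uv -> centre, long-axis yaw, size on plane z"""
    u,v=map(int,uv);m=np.zeros(im.shape[:2],np.uint8);m[max(0,v-r):v+r,max(0,u-r):u+r]=1
    m&=(im.max(2)<75).astype(np.uint8)
    n,l,s,ce=cv2.connectedComponentsWithStats(m);k=max(range(1,n),key=lambda i:s[i,4]-(50*np.hypot(*(ce[i]-uv))))
    cs,_=cv2.findContours((l==k).astype(np.uint8),cv2.RETR_EXTERNAL,cv2.CHAIN_APPROX_NONE)
    P=back(C,max(cs,key=len)[:,0],z);b=cv2.boxPoints(cv2.minAreaRect((P*1000).astype(np.float32)))
    e=[b[1]-b[0],b[2]-b[1]];e.sort(key=np.linalg.norm);return b.mean(0),np.arctan2(e[1][1],e[1][0]),np.linalg.norm(e,axis=1)
E
cat > m.py <<'E'
from h import *
im={n:bot.camera(n) for n in("top","scene")};C={n:cam(n) for n in im}
UV={"home_stapler":[(153,145),(437,223)],"home_dispenser":[(248,122),(374,281)],"home_tin":[(421,149),(155,349)],"home_jar":[(334,114),(285,336)]}
for t,uvs in UV.items():
    for n,uv in zip(im,uvs):
        try: print(t,n,*rect(im[n],C[n],uv,.006))
        except Exception as e: print(t,n,e)
UV={"tin":(208,206),"jar":(361,208),"glass":(140,238),"stapler":(285,192),"dispenser":(432,243)}
S={"tin":(345,197),"jar":(204,252),"glass":(373,158),"stapler":(289,235),"dispenser":(120,258)}
for t in UV:
    ms={}
    for n,uv in(("top",UV[t]),("scene",S[t])):
        d=[x for x in bot.silhouettes(n,t) if np.hypot(*(np.array(x["uv"])-uv))<25]
        if d: ms[n]=d[0]["mask"]
    p0=back(C["top"],UV[t],.03)[0]
    for k in("top","scene"):
        if k in ms: x,s=fit([(ms[k],C[k])],MODEL[t],p0,t in("stapler","dispenser"));print(t,k,x,round(s,3))
    if len(ms)==2: x,s=fit([(ms[k],C[k]) for k in ms],MODEL[t],p0,t in("stapler","dispenser"));print(t,"both",x,round(s,3))
A=cv2.resize(im["top"][150:240,240:330],(400,400),interpolation=3);B=cv2.resize(im["top"][200:290,385:475],(400,400),interpolation=3)
cv2.imwrite("pics/crop1.png",np.hstack([A,B]))
E
python3 m.py
```

```text
home_stapler top [604.954  305.1277] -0.014195671 [ 37.7945 119.4544]
home_stapler scene [602.1121 306.1526] -0.007629879 [ 38.1337 122.0814]
home_dispenser top [656.4202  93.6525] 0.10751819 [ 54.73   109.6549]
home_dispenser scene [654.8029  94.5646] 0.110199116 [ 57.1796 113.6658]
home_tin top [ 594.7517 -296.3159] 0.48250702 [61.1977 61.8856]
home_tin scene [ 594.2773 -300.5023] 0.0 [0. 0.]
home_jar top [ 676.8699 -104.0439] -0.24826255 [37.0174 37.0907]
home_jar scene max() iterable argument is empty
tin top [ 0.4582  0.164  -0.0418] 0.966
jar top [ 0.4586 -0.1595  0.0491] 0.932
jar scene [ 0.4561 -0.1578  0.1764] 0.946
jar both [ 0.4583 -0.1586  0.0906] 0.927
glass top [0.3851 0.3106 0.1306] 0.787
glass scene [0.3742 0.3136 0.1229] 0.833
glass both [0.381  0.3082 0.2446] 0.802
stapler scene [ 0.4877  0.0093 -3.4021] 0.916
dispenser top [ 0.3812 -0.3059  0.3193] 0.92
dispenser scene [ 0.3777 -0.3037  3.4314] 0.884
dispenser both [ 0.3796 -0.3047  0.2827] 0.879
```

View pics/crop1.png

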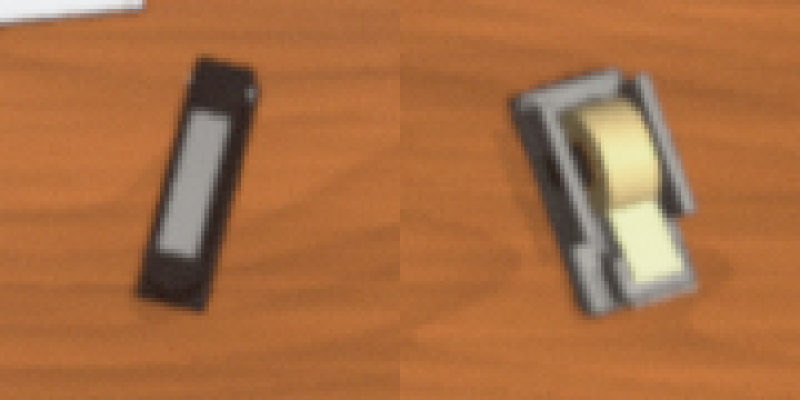

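The crop confirms the black stapler (left). The dispenser's cutter nose points towards the robot (image-down), so its +x is about 0.3 rad. The sizes and heights are plausible. I'll move above the stapler and refine with the wrist camera.

```bash
python3 -m inch '[268,-440,0,0,0,0.19,100, 268,-440,0,0,0,0.19,100, 268,-440,0,0,0,0.19,100, 268,-440,0,0,0,0.19,100, 268,-440,0,0,0,0.19,100, 268,-440,0,0,0,0.19,100, 268,-440,0,0,0,0.19,100, 268,-440,0,0,0,0.19,100]'
```

```text
clock: 2.27
eef_pos: [0.3921, 0.1654, 0.2537]
tool_rot: [0.132, 0.991, 0.0, 0.0]
ft_force: [0.5, 0.7, 0.2]
grip_width: 0.0856
grasp_force: 0.0
```

```bash
python3 -m inch '[96,-157,-50,0,0,0,100, 96,-157,-50,0,0,0,100, 96,-157,-50,0,0,0,100, 96,-157,-50,0,0,0,100, 96,-157,-50,0,0,0,100, 96,-157,-50,0,0,0,100]'
cat > w.py <<'E'
import sys
from h import *
t,x,y,yaw=sys.argv[1],*map(float,sys.argv[2:5])
C=cam("wrist");im=bot.camera("wrist");cv2.imwrite(f"pics/w_{t}.png",im)
o=bot.get_obs();print(o["eef_pos"],o["tool_rot"],o["joint_pos"])
for d in bot.silhouettes("wrist",t)[:3]:
    r,s=fit([(d["mask"],C)],MODEL[t],(x,y),t in("stapler","dispenser"));print(np.round(d["uv"]),round(d["confidence"],2),r,round(s,3),"long axis",(r[2]+np.pi/2)%np.pi-np.pi/2)
print("expected px",proj(C,np.array([[x,y,.03]])))
E
python3 w.py stapler .4877 .0093 -.26
```

```text
clock: 2.77
eef_pos: [0.4888, 0.0063, 0.2016]
tool_rot: [0.135, 0.991, -0.001, -0.0]
ft_force: [-0.8, 0.7, 0.7]
grip_width: 0.0854
grasp_force: 0.0
[0.4878 0.0082 0.2022] [ 0.1342  0.991  -0.0001 -0.0009] [ 0.0168  0.2471 -0.1223  1.2032  0.0001  0.286 ]
[340.  19.] 0.97 [ 0.4877  0.0093 -3.    ] 0.0 long axis 0.14159265358979312
[280. 195.] 0.8 [0.4928 0.0072 2.9102] 0.953 long axis -0.23142684366897903
[536. 219.] 0.73 [ 0.4877  0.0093 -3.    ] 0.0 long axis 0.14159265358979312
expected px [[279.2229 194.0471]]
```

View pics/w_stapler.png

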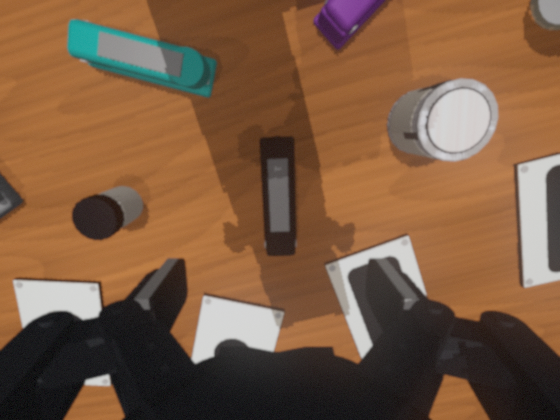

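```bash
python3 -m inch '[2,0,-100,0,0,0.03,100, 2,0,-100,0,0,0.03,100, 2,0,-130,0,0,0.03,100, 2,0,-164,0,0,0.03,100, 2,0,-164,0,0,0.03,100, 2,0,-164,0,0,0.03,10, 2,0,-164,0,0,0.03,10, 2,0,-164,0,0,0.03,10]'
python3 -m inch '[0,0,0,0,0,0,10, 0,0,0,0,0,0,10, 0,0,0,0,0,0,10, 0,0,0,0,0,0,10, 0,0,30,0,0,0,10, 0,0,60,0,0,0,10, 0,0,60,0,0,0,10, 0,0,60,0,0,0,10]'
```

```text
clock: 3.53
eef_pos: [0.4921, 0.0108, 0.0425]
tool_rot: [0.117, 0.993, 0.0, 0.003]
ft_force: [-0.0, -0.2, 0.2]
grip_width: 0.0518
grasp_force: 0.0
clock: 4.2
eef_pos: [0.4915, 0.0102, 0.102]
tool_rot: [0.117, 0.993, 0.0, 0.003]
ft_force: [-0.7, 0.3, -2.1]
grip_width: 0.029
grasp_force: 60.3
```

```bash
python3 -m inch '[10,20,35,0,0,0.1,10, 25,50,60,0,0,0.224,10, 112,295,60,0,0,0.224,10, 112,295,60,0,0,0.224,10, 112,295,60,0,0,0.224,10, 112,295,60,0,0,0.224,10, 112,295,60,0,0,0.224,10, 112,295,60,0,0,0.224,10]'
python3 -m inch '[20,70,0,0,0,0,10]' >/dev/null; python3 -c "
from h import *
o=bot.get_obs();print(o['eef_pos'],o['tool_rot'],o['joint_pos'],o['grip_width'])"
```

```text
clock: 4.87
eef_pos: [0.5975, 0.2972, 0.1576]
tool_rot: [0.005, 1.0, -0.001, -0.001]
ft_force: [1.8, -0.0, -2.5]
grip_width: 0.0292
grasp_force: 60.4
[0.6093 0.3371 0.1575] [ 0.0056  1.     -0.0007 -0.001 ] [ 0.5054  0.6905  0.4626  1.3454 -0.0002  0.5165] 0.028896827352865532
```

```bash
python3 -m inch '[0,0,0,0,0,0,10,0,0,0,0,0,0,10]'; python3 -c "
from h import *
for n in range(4): o=bot.get_obs();print(o['eef_pos'],o['tool_rot'])"
```

```text
clock: 5.12
eef_pos: [0.6083, 0.3379, 0.1555]
tool_rot: [0.003, 1.0, -0.001, -0.002]
ft_force: [-0.2, -0.3, -2.5]
grip_width: 0.0289
grasp_force: 60.6
[0.6083 0.3379 0.1555] [ 0.0035  1.     -0.0012 -0.0021]
[0.6083 0.3379 0.1555] [ 0.0035  1.     -0.0012 -0.0021]
[0.6083 0.3379 0.1555] [ 0.0035  1.     -0.0012 -0.0021]
[0.6083 0.3379 0.1555] [ 0.0035  1.     -0.0012 -0.0021]
```

```bash
python3 -m inch '[-5,-32,0,0,0,0,10, -5,-32,-40,0,0,0,10, -5,-32,-80,0,0,0,10, -5,-32,-98,0,0,0,10, -5,-32,-98,0,0,0,10, -5,-32,-98,0,0,0,10, -5,-32,-98,0,0,0,10]'
python3 - <<'E'
from h import *
o=bot.get_obs();print(o['eef_pos'],o['tool_rot'])
for n,(u,v) in(("top",(153,145)),("scene",(437,223))):
    im=bot.camera(n);cv2.imwrite(f"pics/ps_{n}.png",cv2.resize(im[v-60:v+60,u-60:u+60],(400,400),interpolation=3))
cv2.imwrite("pics/ps.png",np.hstack([cv2.imread("pics/ps_top.png"),cv2.imread("pics/ps_scene.png")]))
E
```

```text
clock: 5.7
eef_pos: [0.6055, 0.3034, 0.0631]
tool_rot: [0.006, 1.0, 0.0, 0.001]
ft_force: [0.4, 0.0, -1.1]
grip_width: 0.0288
grasp_force: 60.5
[0.6055 0.3034 0.0631] [0.0058 1.     0.0005 0.0011]
```

View pics/ps.png

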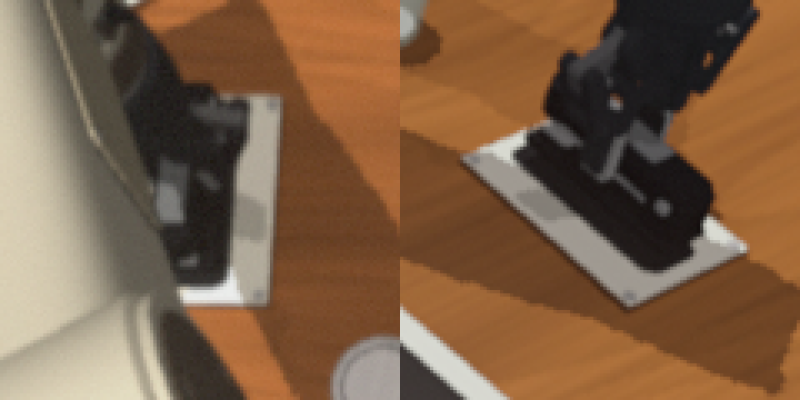

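The stapler is just above its silhouette and well aligned in both views. Lowering.

```bash
python3 -m inch '[-1,1,-8,0,0,0,10, -1,1,-12,0,0,0,10, -1,1,-12,0,0,0,10, -1,1,-12,0,0,0,10]'; python3 -m inch '[0,0,-2,0,0,0,10, 0,0,-2,0,0,0,10, 0,0,-2,0,0,0,10]'
```

```text
clock: 6.13
eef_pos: [0.603, 0.3047, 0.0489]
tool_rot: [0.005, 1.0, -0.0, -0.0]
ft_force: [-0.5, -0.8, -1.6]
grip_width: 0.029
grasp_force: 60.5
clock: 6.38
eef_pos: [0.6037, 0.3049, 0.0481]
tool_rot: [0.005, 1.0, 0.0, 0.0]
ft_force: [-1.0, -0.0, 2.4]
grip_width: 0.029
grasp_force: 61.1
```

```bash
python3 -m inch '[0,0,0,0,0,0,100, 0,0,0,0,0,0,100, 0,0,0,0,0,0,100, 0,0,0,0,0,0,100, 0,0,30,0,0,0,100, 0,0,70,0,0,0,100, 0,0,110,0,0,0,100, 0,0,150,0,0,0,100]'; python3 -m inch '[-145,-141,0,0,0,0,100, -145,-141,0,0,0,0,100, -145,-141,0,0,0,0,100, -145,-141,0,0,0,0,100, -145,-141,0,0,0,0,100, -145,-141,0,0,0,0,100]'; python3 w.py tin .4582 .164 0
```

```text
clock: 7.05
eef_pos: [0.6032, 0.3045, 0.1985]
tool_rot: [0.005, 1.0, -0.0, -0.0]
ft_force: [0.6, 0.5, 0.6]
grip_width: 0.0854
grasp_force: 0.0
clock: 7.55
eef_pos: [0.4514, 0.1591, 0.1961]
tool_rot: [0.007, 1.0, -0.002, -0.004]
ft_force: [-0.1, -0.3, 0.6]
grip_width: 0.085
grasp_force: 0.0
[0.4552 0.1613 0.1971] [ 0.0065  1.     -0.0006 -0.0014] [ 0.3407  0.2422 -0.1428  1.1888 -0.0002  0.3538]
[287. 214.] 0.81 [0.4582 0.1646 0.121 ] 0.958 long axis 0.12104997415102936
expected px [[282.3769 205.1989]]
```

```bash
python3 -m inch '[2,2,-40,0,0,0,100, 2,2,-80,0,0,0,100, 2,2,-120,0,0,0,100, 2,2,-157,0,0,0,100, 2,2,-157,0,0,0,100, 2,2,-157,0,0,0,30, 2,2,-157,0,0,0,30, 2,2,-157,0,0,0,30]'; python3 -m inch '[0,0,0,0,0,0,30, 0,0,0,0,0,0,30, 0,0,5,0,0,0,30, 0,0,30,0,0,0,30, 0,0,70,0,0,0,30, 0,0,110,0,0,0,30, 0,0,110,0,0,0,30, 0,0,110,0,0,0,30]'
```

```text
clock: 8.32
eef_pos: [0.4633, 0.1669, 0.043]
tool_rot: [0.005, 1.0, 0.001, 0.003]
ft_force: [0.4, 0.9, -2.6]
grip_width: 0.062
grasp_force: 65.6
clock: 8.98
eef_pos: [0.4626, 0.1664, 0.1537]
tool_rot: [0.005, 1.0, 0.001, 0.004]
ft_force: [0.2, -1.2, -2.7]
grip_width: 0.0619
grasp_force: 66.4
```

```bash
python3 -m inch '[136,-463,0,0,0,0,30, 136,-463,0,0,0,0,30, 136,-463,0,0,0,0,30, 136,-463,0,0,0,0,30, 136,-463,0,0,0,0,30, 136,-463,0,0,0,0,30, 136,-463,0,0,0,0,30, 136,-463,0,0,0,0,30]'
```

```text
clock: 9.65
eef_pos: [0.5531, -0.1558, 0.1483]
tool_rot: [0.006, 1.0, 0.001, -0.002]
ft_force: [0.8, 0.2, -2.2]
grip_width: 0.0617
grasp_force: 66.7
```

```bash
python3 -m inch '[42,-143,0,0,0,0,30, 42,-143,0,0,0,0,30, 42,-143,0,0,0,0,30, 42,-143,0,0,0,0,30, 42,-143,-35,0,0,0,30, 42,-143,-70,0,0,0,30, 42,-143,-90,0,0,0,30, 42,-143,-90,0,0,0,30]'; python3 -m inch '[0,0,0,0,0,0,30, 0,0,0,0,0,0,30]';python3 - <<'E'
from h import *
o=bot.get_obs();print(o['eef_pos'],o['tool_rot'])
A=[]
for n,(u,v) in(("top",(421,149)),("scene",(155,340))):
    im=bot.camera(n);A.append(cv2.resize(im[v-60:v+60,u-60:u+60],(400,400),interpolation=3))
cv2.imwrite("pics/pt.png",np.hstack(A))
C={n:cam(n) for n in("top","scene")}
for n in C:
  for d in bot.silhouettes(n,"tin")[:2]: print(n,d["uv"],d["confidence"])
E
```

```text
clock: 10.32
eef_pos: [0.5904, -0.2946, 0.0513]
tool_rot: [0.006, 1.0, 0.004, -0.008]
ft_force: [-1.0, 1.1, -3.9]
grip_width: 0.0614
grasp_force: 66.8
clock: 10.48
eef_pos: [0.5968, -0.2971, 0.0608]
tool_rot: [0.005, 1.0, -0.0, 0.0]
ft_force: [0.7, 0.1, -1.7]
grip_width: 0.0615
grasp_force: 66.8
[ 0.5968 -0.2971  0.0608] [ 0.0053  1.     -0.0001  0.0002]
top [419.2, 146.6] 0.86
scene [150.1, 339.2] 0.8
```

View pics/pt.png

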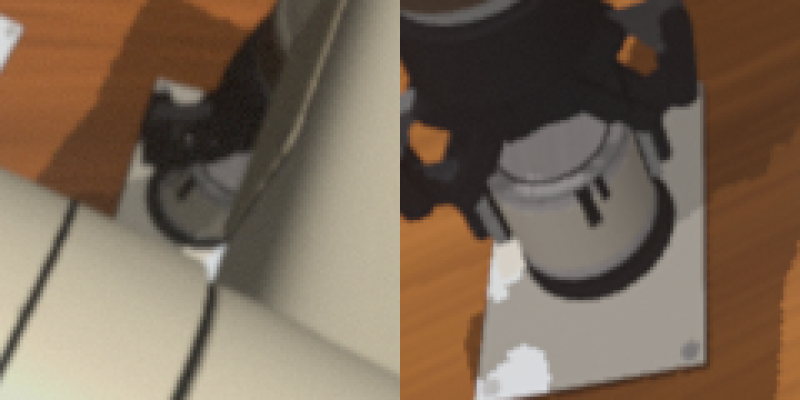

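```bash
python3 -m inch '[0,0,-4,0,0,0,30, 0,0,-8,0,0,0,30, 0,0,-11,0,0,0,30, 0,0,-11,0,0,0,30, 0,0,-11,0,0,0,30]'; python3 -m inch '[0,0,-2,0,0,0,30, 0,0,-2,0,0,0,30, 0,0,-2,0,0,0,30]'
```

```text
clock: 11.1
eef_pos: [0.5962, -0.2969, 0.0488]
tool_rot: [0.005, 1.0, 0.0, -0.0]
ft_force: [-0.5, 0.3, -3.1]
grip_width: 0.0623
grasp_force: 66.8
clock: 11.35
eef_pos: [0.5965, -0.2972, 0.0482]
tool_rot: [0.005, 1.0, -0.0, 0.0]
ft_force: [-2.2, 0.9, 2.5]
grip_width: 0.0616
grasp_force: 67.3
```

```bash
python3 -m inch '[0,0,0,0,0,0,100, 0,0,0,0,0,0,100, 0,0,0,0,0,0,100, 0,0,0,0,0,0,100, 0,0,30,0,0,0,100, 0,0,70,0,0,0,100, 0,0,110,0,0,0,100, 0,0,150,0,0,0,100]'; python3 -m inch '[-207,-5,0,0,0,0.3,100, -207,-5,0,0,0,0.3,100, -207,-5,0,0,0,0.3,100, -207,-5,0,0,0,0.3,100, -207,-5,0,0,0,0.3,100, -207,-5,0,0,0,0.3,100, -207,-5,0,0,0,0.3,100]'; python3 w.py dispenser .38 -.305 .29
```

```text
clock: 12.02
eef_pos: [0.5961, -0.2969, 0.1985]
tool_rot: [0.005, 1.0, 0.0, -0.0]
ft_force: [0.3, -0.7, 0.1]
grip_width: 0.0856
grasp_force: 0.0
clock: 12.6
eef_pos: [0.3874, -0.3019, 0.1975]
tool_rot: [-0.143, 0.99, 0.0, -0.0]
ft_force: [0.5, 0.5, 0.1]
grip_width: 0.0857
grasp_force: 0.0
[ 0.3893 -0.3025  0.1979] [-0.1434  0.9897 -0.0005  0.0007] [-0.6607  0.2575 -0.1202  1.1913  0.0003 -0.9486]
[276. 185.] 0.67 [ 0.381  -0.3044  0.2859] 0.952 long axis 0.28593591430696597
expected px [[275.9378 189.0259]]
```

View pics/w_dispenser.png

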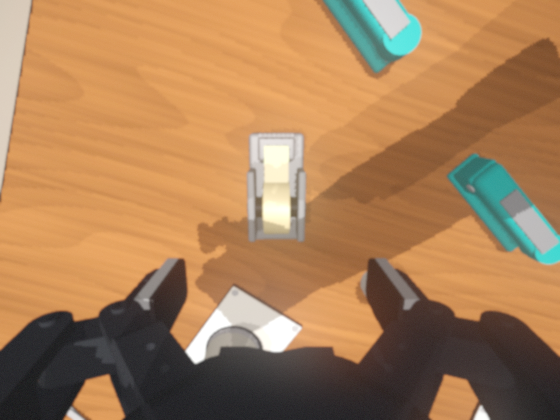

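```bash
python3 -m inch '[0,0,-40,0,0,0,100, 0,0,-80,0,0,0,100, 0,0,-120,0,0,0,100, 0,0,-155,0,0,0,100, 0,0,-163,0,0,0,100, 0,0,-163,0,0,0,100, 0,0,-163,0,0,0,20, 0,0,-163,0,0,0,20]'; python3 -m inch '[0,0,0,0,0,0,20, 0,0,0,0,0,0,20, 0,0,0,0,0,0,20, 0,0,5,0,0,0,20, 0,0,40,0,0,0,20, 0,0,80,0,0,0,20, 0,0,110,0,0,0,20, 0,0,110,0,0,0,20]'
```

```text
clock: 13.37
eef_pos: [0.3918, -0.3035, 0.0364]
tool_rot: [-0.144, 0.99, -0.002, 0.002]
ft_force: [-0.6, -1.0, 0.4]
grip_width: 0.0639
grasp_force: 0.0
clock: 14.03
eef_pos: [0.3926, -0.3049, 0.1512]
tool_rot: [-0.144, 0.99, -0.005, 0.004]
ft_force: [2.2, -2.3, -3.9]
grip_width: 0.0533
grasp_force: 66.8
```

```bash
python3 -m inch '[275,399,10,0,0,-0.18,20, 275,399,10,0,0,-0.18,20, 275,399,10,0,0,-0.18,20, 275,399,10,0,0,-0.18,20, 275,399,10,0,0,-0.18,20, 275,399,10,0,0,-0.18,20, 275,399,10,0,0,-0.18,20, 275,399,10,0,0,-0.18,20]'; python3 -m inch '[86,125,0,0,0,0,20, 86,125,0,0,0,0,20, 86,125,0,0,0,0,20, 86,125,0,0,0,0,20, 86,125,-30,0,0,0,20, 86,125,-60,0,0,0,20, 86,125,-90,0,0,0,20, 86,125,-90,0,0,0,20]'; python3 -m inch '[0,0,0,0,0,0,20, 0,0,0,0,0,0,20]'
python3 - <<'E'
from h import *
A=[]
for n,(u,v) in(("top",(248,122)),("scene",(374,272))):
    im=bot.camera(n);A.append(cv2.resize(im[v-60:v+60,u-60:u+60],(400,400),interpolation=3))
cv2.imwrite("pics/pd.png",np.hstack(A))
E
```

```text
clock: 14.7
eef_pos: [0.5754, -0.0303, 0.15]
tool_rot: [-0.055, 0.999, -0.0, -0.001]
ft_force: [1.3, -1.3, -4.1]
grip_width: 0.0527
grasp_force: 66.5
clock: 15.37
eef_pos: [0.655, 0.0923, 0.0517]
tool_rot: [-0.055, 0.998, -0.001, -0.009]
ft_force: [-3.1, -1.3, -6.8]
grip_width: 0.053
grasp_force: 66.2
clock: 15.53
eef_pos: [0.6621, 0.0927, 0.0619]
tool_rot: [-0.054, 0.999, -0.0, 0.0]
ft_force: [0.9, 0.6, -4.6]
grip_width: 0.053
grasp_force: 66.4
```

View pics/pd.png

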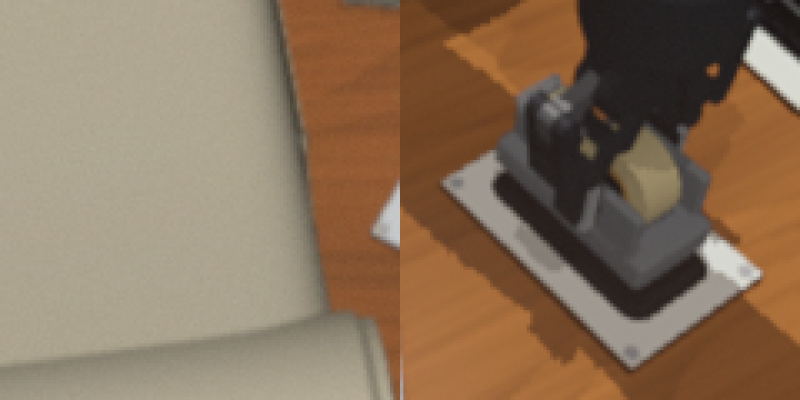

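```bash
python3 -m inch '[3,2,-5,0,0,0,20, 3,2,-10,0,0,0,20, 3,2,-15,0,0,0,20, 3,2,-17,0,0,0,20, 3,2,-17,0,0,0,20, 3,2,-17,0,0,0,20]'; python3 -m inch '[0,0,-2,0,0,0,20, 0,0,-2,0,0,0,20, 0,0,-2,0,0,0,20]'
```

```text
clock: 16.13
eef_pos: [0.6644, 0.0949, 0.0438]
tool_rot: [-0.055, 0.999, -0.0, -0.0]
ft_force: [0.1, 0.7, -5.2]
grip_width: 0.0531
grasp_force: 66.7
clock: 16.38
eef_pos: [0.6649, 0.095, 0.0428]
tool_rot: [-0.055, 0.999, -0.0, 0.0]
ft_force: [-1.9, -0.6, -1.4]
grip_width: 0.0531
grasp_force: 66.8
```

```bash
python3 -m inch '[0,0,-1,0,0,0,20, 0,0,-1,0,0,0,20, 0,0,-1,0,0,0,100, 0,0,-1,0,0,0,100, 0,0,-1,0,0,0,100, 0,0,-1,0,0,0,100, 0,0,30,0,0,0,100, 0,0,70,0,0,0,100]'; python3 -m inch '[0,0,40,0,0,0,100, -20,-30,80,0,0,-0.1,100, -207,-254,80,0,0,-0.1,100, -207,-254,80,0,0,-0.1,100, -207,-254,80,0,0,-0.1,100, -207,-254,80,0,0,-0.1,100, -207,-254,80,0,0,-0.1,100, -207,-254,80,0,0,-0.1,100]'; python3 -m inch '[0,0,0,0,0,0,100]'
```

```text
clock: 17.05
eef_pos: [0.6613, 0.0944, 0.1076]
tool_rot: [-0.055, 0.998, -0.0, -0.005]
ft_force: [0.5, 0.1, -0.4]
grip_width: 0.0853
grasp_force: 0.0
clock: 17.72
eef_pos: [0.4883, -0.1218, 0.1908]
tool_rot: [-0.005, 1.0, -0.0, 0.0]
ft_force: [0.6, 0.2, -0.3]
grip_width: 0.0852
grasp_force: 0.0
clock: 17.8
eef_pos: [0.485, -0.125, 0.1909]
tool_rot: [-0.001, 1.0, -0.001, -0.001]
ft_force: [-0.5, 1.5, -0.4]
grip_width: 0.0855
grasp_force: 0.0
```

```bash
python3 -m inch '[-26,-33,0,0,0,0,100, -26,-33,0,0,0,0,100, -26,-33,0,0,0,0,100]'; python3 w.py jar .458 -.159 0
```

```text
clock: 18.05
eef_pos: [0.463, -0.1547, 0.1909]
tool_rot: [-0.003, 1.0, 0.0, 0.0]
ft_force: [-0.1, 0.5, 1.1]
grip_width: 0.0854
grasp_force: 0.0
[ 0.4639 -0.1539  0.1909] [-0.0038  1.      0.0001  0.0005] [-0.3207  0.255  -0.1429  1.172   0.0005 -0.3282]
[273. 196.] 0.73 [ 0.458  -0.1584  0.146 ] 0.945 long axis 0.14597744107388433
expected px [[272.0791 193.1432]]
```

```bash
python3 -m inch '[-8,-5,-40,0,0,0,100, -8,-5,-80,0,0,0,100, -8,-5,-120,0,0,0,100, -8,-5,-149,0,0,0,100, -8,-5,-149,0,0,0,100, -8,-5,-149,0,0,0,100, -8,-5,-149,0,0,0,15, -8,-5,-149,0,0,0,15]'; python3 -m inch '[0,0,0,0,0,0,15, 0,0,0,0,0,0,15, 0,0,0,0,0,0,15, 0,0,0,0,0,0,15, 0,0,0,0,0,0,15]'; python3 -m inch '[0,0,30,0,0,0,15, 0,0,60,0,0,0,15, 0,0,100,0,0,0,15, 0,0,100,0,0,0,15, 0,0,100,0,0,0,15]'
```

```text
clock: 18.82
eef_pos: [0.4581, -0.1589, 0.0438]
tool_rot: [-0.005, 1.0, -0.001, 0.002]
ft_force: [-0.9, 0.1, 0.3]
grip_width: 0.0643
grasp_force: 0.0
clock: 19.23
eef_pos: [0.4573, -0.1589, 0.0437]
tool_rot: [-0.005, 1.0, -0.0, 0.002]
ft_force: [-0.1, 0.5, 6.0]
grip_width: 0.0398
grasp_force: 59.5
clock: 19.65
eef_pos: [0.458, -0.1595, 0.1451]
tool_rot: [-0.004, 1.0, -0.001, 0.004]
ft_force: [-0.2, 0.1, -1.7]
grip_width: 0.0397
grasp_force: 60.8
```

```bash
python3 -m inch '[218,55,0,0,0,0,15, 218,55,0,0,0,0,15, 218,55,0,0,0,0,15, 218,55,0,0,0,0,15, 218,55,0,0,0,0,15, 218,55,0,0,0,0,15, 218,55,-30,0,0,0,15, 218,55,-60,0,0,0,15]'; python3 -m inch '[0,0,-15,0,0,0,15, 0,0,-20,0,0,0,15, 0,0,-20,0,0,0,15, 0,0,-20,0,0,0,15]'
python3 - <<'E'
from h import *
o=bot.get_obs();print(o['eef_pos'],o['tool_rot'])
A=[]
for n,(u,v) in(("top",(334,114)),("scene",(285,330))):
    im=bot.camera(n);A.append(cv2.resize(im[v-60:v+60,u-60:u+60],(400,400),interpolation=3))
cv2.imwrite("pics/pj.png",np.hstack(A))
E
```

```text
clock: 20.32
eef_pos: [0.6762, -0.1029, 0.0812]
tool_rot: [-0.005, 1.0, -0.0, 0.002]
ft_force: [-0.2, -0.7, -2.0]
grip_width: 0.0396
grasp_force: 60.8
clock: 20.65
eef_pos: [0.6735, -0.1037, 0.0615]
tool_rot: [-0.004, 1.0, 0.0, -0.0]
ft_force: [0.4, -0.4, -0.9]
grip_width: 0.0395
grasp_force: 60.8
[ 0.6735 -0.1037  0.0615] [-0.0045  1.      0.     -0.0002]
```

View pics/pj.png

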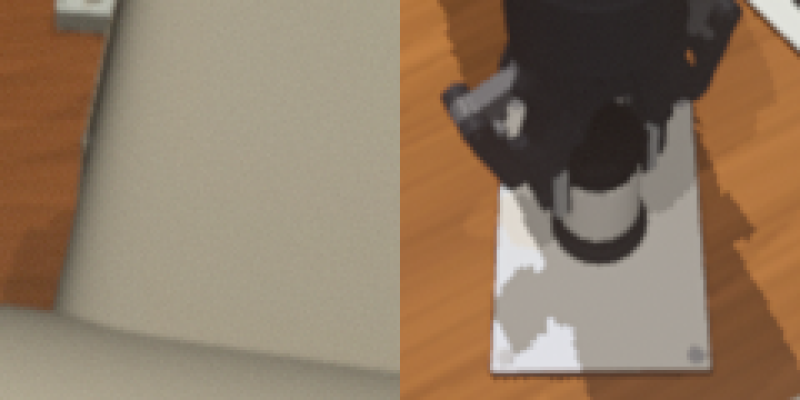

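```bash
python3 -m inch '[2,0,-4,0,0,0,15, 2,0,-8,0,0,0,15, 2,0,-11,0,0,0,15, 2,0,-11,0,0,0,15, 2,0,-11,0,0,0,15]'; python3 -m inch '[0,0,-2,0,0,0,15, 0,0,-2,0,0,0,15, 0,0,-2,0,0,0,15]'
```

```text
clock: 21.17
eef_pos: [0.6753, -0.1035, 0.0503]
tool_rot: [-0.005, 1.0, 0.0, -0.0]
ft_force: [0.5, -0.3, -0.7]
grip_width: 0.0393
grasp_force: 60.8
clock: 21.42
eef_pos: [0.676, -0.1036, 0.0496]
tool_rot: [-0.005, 1.0, -0.0, 0.001]
ft_force: [-1.6, 0.8, 3.3]
grip_width: 0.0396
grasp_force: 60.9
```

```bash
python3 -m inch '[0,0,0,0,0,0,100, 0,0,0,0,0,0,100, 0,0,0,0,0,0,100, 0,0,0,0,0,0,100, 0,0,30,0,0,0,100, 0,0,70,0,0,0,100, 0,0,110,0,0,0,100, 0,0,150,0,0,0,100]'; python3 -m inch '[-330,0,50,0,0,0,100, -330,0,50,0,0,0,100, -330,0,50,0,0,0,100, -330,0,50,0,0,0,100, -330,0,50,0,0,0,100, -330,0,50,0,0,0,100, -330,0,50,0,0,0,100, -330,0,50,0,0,0,100]'; sed -e 's/^UV={"home.*/UV={}/' -e 's/^UV={"tin.*/UV={"stapler":(153,140),"dispenser":(248,115),"tin":(421,142),"jar":(334,108),"glass":(140,238)}/' -e 's/^S={.*/S={"stapler":(437,213),"dispenser":(374,272),"tin":(155,335),"jar":(285,325),"glass":(373,158)}/' -e 's/^A=.*//' -e 's/^cv2.imw.*/cv2.imwrite("pics\/f.png",np.hstack([cv2.resize(im["top"][75:195,110:470],(800,267)),]));cv2.imwrite("pics\/fs.png",im["scene"])/' -e 's/<25/<30/' m.py > m2.py; python3 m2.py; python3 -c "
import cv2,numpy as np
a=cv2.imread('pics/f.png');b=cv2.resize(cv2.imread('pics/fs.png')[175:400,90:490],(590,332));c=np.zeros((332,800,3),np.uint8);c[:,:590]=b
cv2.imwrite('pics/final.png',np.vstack([a,c]))"
```

```text
clock: 22.08
eef_pos: [0.6751, -0.1035, 0.1996]
tool_rot: [-0.005, 1.0, 0.0, -0.001]
ft_force: [0.5, -0.6, 0.4]
grip_width: 0.0852
grasp_force: 0.0
clock: 22.75
eef_pos: [0.3439, -0.1033, 0.2485]
tool_rot: [-0.005, 1.0, -0.0, 0.0]
ft_force: [-0.4, -0.9, 1.0]
grip_width: 0.0856
grasp_force: 0.0
stapler top [0.6065 0.3061 3.1228] 0.934
stapler scene [0.5971 0.3127 3.1096] 0.929
stapler both [ 0.606   0.3073 -3.1698] 0.877
dispenser top [ 0.6604  0.0947 -3.0155] 0.925
tin top [ 0.6049 -0.3107  0.2055] 0.121
tin scene [ 0.5874 -0.297   0.1254] 0.966
tin both [ 0.5881 -0.2973  0.3559] 0.52
jar top [ 0.6786 -0.1056  0.1896] 0.818
jar scene [ 0.6726 -0.1014  0.0826] 0.909
jar both [ 0.6755 -0.1029  0.1766] 0.825
glass top [0.383  0.3084 0.1489] 0.824
glass scene [0.3741 0.3136 0.135 ] 0.831
glass both [0.3821 0.3066 0.2701] 0.818
```

View pics/final.png

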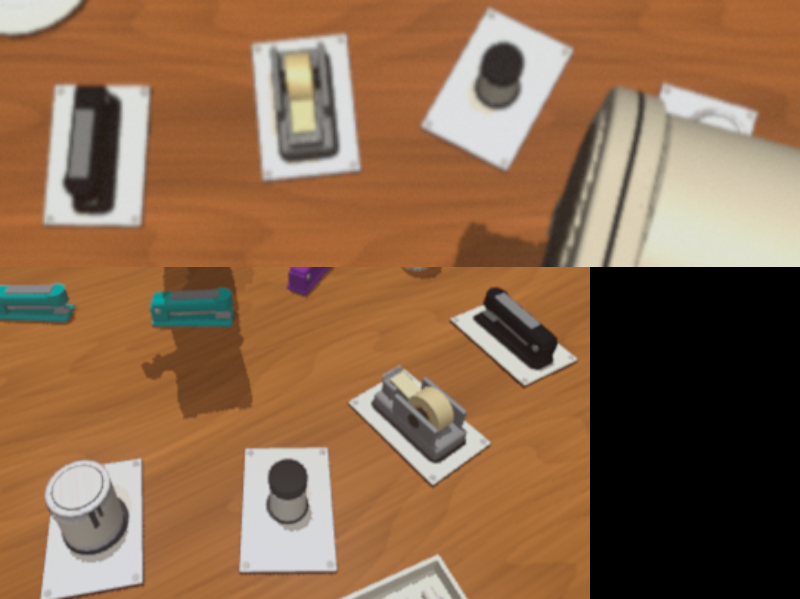

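All four stand on their boards. I want to check the tin's centring properly, so I'll clear the arm from the top view and refit at board height.

```bash
python3 -m inch '[-60,260,0,0,0,0,100, -60,260,0,0,0,0,100, -60,260,0,0,0,0,100, -60,260,0,0,0,0,100, -60,260,0,0,0,0,100, -60,260,0,0,0,0,100, -60,260,0,0,0,0,100]'; sed -i 's/\[p\[0\],p\[1\],0\]$/[p[0],p[1],ZB]/; 1i ZB=0.0' h.py; grep -n ZB h.py; sed -i '1a import h;h.ZB=.006' m2.py
cat >> m2.py <<'E'
for n,t,uv in(("top","tin",(421,149)),("scene","tin",(155,348)),("top","jar",(334,114)),("scene","jar",(285,336))):
    # white board outline -> centre
    for d in bot.silhouettes(n,"home_"+t):
        if np.hypot(*(np.array(d["uv"])-uv))<25:
            cs,_=cv2.findContours(d["mask"].astype(np.uint8),cv2.RETR_EXTERNAL,cv2.CHAIN_APPROX_NONE)
            P=back(C[n],np.vstack(cs)[:,0],.006);print(t,n,cv2.minAreaRect((P*1000).astype(np.float32)))
im=im["top"];cv2.imwrite("pics/tin2.png",cv2.resize(im[100:200,365:475],(660,600),interpolation=3))
E
python3 m2.py
```

```text
clock: 23.93
eef_pos: [0.285, 0.1604, 0.2486]
tool_rot: [-0.007, 1.0, 0.001, -0.0]
ft_force: [1.6, -0.3, -0.0]
grip_width: 0.0858
grasp_force: 0.0
1:ZB=0.0
28:        Q=P@np.array([[c,s,0],[-s,c,0],[0,0,1]])+[p[0],p[1],ZB]
stapler top [ 0.6056  0.305  -3.1328] 0.877
stapler scene [0.6173 0.2586 3.3301] 0.466
stapler both [ 0.6046  0.3028 -3.1744] 0.471
dispenser top [ 0.6583  0.0933 -3.0007] 0.94
dispenser scene [0.6499 0.0974 0.0853] 0.874
dispenser both [0.6512 0.0928 0.0896] 0.868
tin top [ 0.5916 -0.2974  0.1884] 0.966
tin scene [ 0.5915 -0.2962  0.2693] 0.945
tin both [ 0.5907 -0.2971  0.1804] 0.953
jar top [ 0.6753 -0.1034  0.1855] 0.764
jar scene [ 0.6744 -0.1017  0.1066] 0.939
jar both [ 0.6754 -0.1026  0.2207] 0.849
glass top [0.3965 0.2613 0.1348] 0.157
glass scene [0.3811 0.304  0.1712] 0.805
glass both [0.3826 0.3052 0.2021] 0.477
tin top ((591.9986572265625, -295.50823974609375), (100.42475891113281, 151.0634002685547), 71.88359069824219)
tin scene ((593.9605712890625, -295.763671875), (101.11845397949219, 152.4112548828125), 71.26851654052734)
jar top ((674.315673828125, -104.25515747070312), (101.45561218261719, 153.0194549560547), 61.68265914916992)
jar scene ((675.6532592773438, -102.79435729980469), (101.22950744628906, 151.86886596679688), 61.3846435546875)
```

View pics/tin2.png

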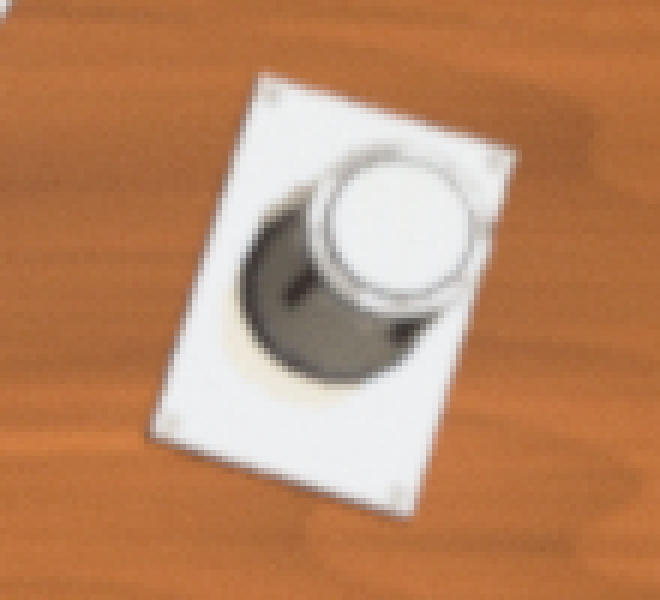

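The tin is within about 3 mm of its centre, and the jar, stapler and dispenser are within a few millimetres of theirs. All stand upright, and the robot touches nothing. Handing in.

```bash
python3 -c "
from workcell import bot
print(bot.job_done())"
```

```text
the job is handed in; nothing more can be done
None
```

The stapler, tape dispenser, tin and jar are all back on their own boards, upright, lined up and about 5 mm or less off centre by my camera measurements. The glass was not touched, and I handed the job in at about 24 s; no verdict came back.

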